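Load the cup disinfector and start it

TASK

Pull the disinfector's tray drawer fully out, stand every loose teacup and vinegar dish from the cart upright (mouth up) on its tray, and push the drawer fully home until you feel it meet its stop. Then start the cycle with the knob on top: twist it clockwise to its stop and let it spring right back, twice. Leave the jar, rolling pin, dumpling mold and saucer rack where they are.

Things in the scene. Friction and masses are not known exactly. Their poses are not given: they have to be found in the camera images.
- cabinet: White flat cup disinfector, fixed to the cart: 220 mm deep (x), 370 mm wide (y), 95 mm high. Origin at the centre of its underside; its own -x looks towards the robot and is the way the tray drawer pulls out; z up. The opening behind the drawer front leaves 73 mm of height above the tray floor. The start knob stands on its top.
- drawer (a joint): Travel of the disinfector's tray drawer in m: 0 fully home against its inner stop, 0.16 fully out against its outer stop; it grows towards the robot. It slides stiffly (about 1.5 N, more when moved fast) and stays where it is left.
- tray_mid (a point): Centre of the steel tray floor in the drawer, on the floor's upper surface, 14 mm above the cart; moves with the drawer, axes as the cabinet's. Inside, the tray measures 170 mm (x) by 310 mm (y); side and back lips stand 22 mm above the floor. On its -x side is the drawer's white front panel, 12 mm thick, top edge 85 mm above the cart. Fully out, the tray's middle lies 75 mm in front of the cabinet's front, so the last 10 mm of the tray stay under its roof.
- drawer_handle (a point): The drawer's handle, an upright grey post 16 mm (x) by 22 mm (y), from 30 to 85 mm above the cart, standing 35 mm clear of the front panel on a stem 16 mm wide whose top is 44 mm above the cart. The point is on the post's axis, 17 mm below its top; axes as the cabinet's.
- knob (a joint): Angle of the black spring-return start knob in rad: 0 at rest, 1.2 at its end stop; it grows as the knob is turned clockwise seen from above. A spring (0.15 N m per rad) turns it back to 0 when released.
- knob_grip (a point): Grip of the start knob: an upright bar 64 mm long, 14 mm thick, 34 mm high on a disc 64 mm across, turning about the vertical on top of the cabinet. The point is on the axis, 12 mm below the bar's top edge and 22 mm above the disc (132 mm above the cart). Its x axis lies along the bar and turns with it; at rest it is the cabinet's x axis.
- cup1_mid (a point): White handleless ceramic teacup, open at the top, 62 mm high, 62 mm across from mid-height to the rim, narrowing to 52 mm at the foot, wall 4 mm, about 0.16 kg (varies). The point is on its axis half-way up, 31 mm above the underside; z points out of the mouth. May be absent.
- cup2_mid (a point): White handleless ceramic teacup, open at the top, 62 mm high, 62 mm across from mid-height to the rim, narrowing to 52 mm at the foot, wall 4 mm, about 0.16 kg (varies). The point is on its axis half-way up, 31 mm above the underside; z points out of the mouth. May be absent.
- cup3_mid (a point): White handleless ceramic teacup, open at the top, 62 mm high, 62 mm across from mid-height to the rim, narrowing to 52 mm at the foot, wall 4 mm, about 0.16 kg (varies). The point is on its axis half-way up, 31 mm above the underside; z points out of the mouth. May be absent.
- dish1_mid (a point): White ceramic vinegar dish, deep and straight-rimmed, open at the top, 42 mm high, 66 mm across from mid-height to the rim, narrowing to 52 mm at the foot, wall 4 mm, about 0.13 kg (varies). The point is on its axis half-way up, 21 mm above the underside; z points out of the mouth. May be absent.
- dish2_mid (a point): White ceramic vinegar dish, deep and straight-rimmed, open at the top, 42 mm high, 66 mm across from mid-height to the rim, narrowing to 52 mm at the foot, wall 4 mm, about 0.13 kg (varies). The point is on its axis half-way up, 21 mm above the underside; z points out of the mouth. May be absent.
- jar_mid (a point): Bystander: closed glass jar with steel twist cap, 72 mm across, 85 mm high, point at its centre.
- pin_mid (a point): Bystander: beech rolling pin lying along its own y, 310 mm long, 44 mm thick, point at its centre.
- mold_mid (a point): Bystander: white plastic dumpling mold, round, 84 mm across and 20 mm high, with two tabs along its own x (145 mm over all), point at its centre.

How it is judged:
By the outcome, as a careful person would: the job done as asked, in the order asked, and still so for the second after the job is handed in, with the robot touching nothing.
Of cup1, cup2, cup3, dish1, dish2 only 3 to 4 are there at a start; the rules pass over those that are not, and their reading is None.
At some moment in a run one of cup1, cup2, cup3, dish1, dish2 may be knocked a few centimetres aside while the robot is not near it.
Once in a run the grip may slacken for a moment while it holds something.
It also fails if it takes over 210 s, if anything falls off the work surface, if the arm or the gripper's body presses on something with over 40 N, if the wrist force passes 120 N, or if a joint passes its speed limit or range.

ROBOT

A 6-joint arm with a two-finger parallel gripper is mounted at the origin on the work surface. World frame = base frame: x ahead of the robot, y to its left, z up, the work surface at z = 0. Lengths are in m, angles in degrees, forces in N, time in s.
With the tool pointing down it reaches from about 0.325 to 0.85 m from the base axis. Payload 15.5 kg.
Tool frame: the origin (TCP) lies midway between the tips of the shut fingers; the grasp point (between the pads) lies 19 mm behind it; z points along the fingers, y is the line along which they close (so a half turn about z gives the same grasp; the last joint's range is limited). The gripper opens to 91 mm and grips with 3 to 60 N. Pads are 32 mm wide; open, the fingers measure 118 mm over their backs; the gripper's body (76 mm by 178 mm) begins 60 mm behind the grasp point.
Start: joints at [-80.988, 28.281, 77.091, -0, 74.628, -5.472], TCP at [0.156, -0.605, 0.214] pointing down, gripper open.
Joint ranges: [-166.48, 166.48], [-47.26, 123.95], [12.59, 153.08], [-70.14, 250.14], [6.76, 159.57], [-176.63, 176.63]. Speed limits (degrees/s): [108.29, 108.29, 147.25, 172.46, 172.46, 172.46].

INTERFACE

Orientations are given as a 3x3 rotation matrix whose columns are the frame's x, y, z axes.
In Python, from bench import ctrl gives the robot as it stands. The module is installed in compiled form; this text tells all that it offers. Calls block until the motion is done:
- ctrl.goto(position, orientation): joint-space move of the TCP to a pose.
- ctrl.move_l(position, vel=0.15, ori=None, contact_N=None): straight line of the TCP; ori=None keeps the orientation; vel is the mean speed in m/s. With contact_N (N) it stops when the force on the tool has changed by that much, and returns True; else False.
- ctrl.movej(angles): joint-space move.
- ctrl.command_gripper(opening): opening from 0.0 (shut) to 1.0 (fully open); the grip force is fixed at half the most; returns when the fingers have stopped.
- ctrl.sleep(seconds).
- ctrl.ik(position, orientation): joint angles nearest the present ones, or None.
- ctrl.read_camera(name): name is "scene" or "top" or "wrist"; returns the picture (480x640x3 uint8, blue, green, red); there is no depth.
- ctrl.camera_params(name): a dict with "fx", "fy", "cx", "cy" (pixels), "pose" (4x4, takes a point from camera to world coordinates); the wrist camera has in their place "T_tool_cam" (4x4, takes a point from camera to tool coordinates, whose origin is the TCP and whose axes are the flange's). Camera axes: x right, y up, looking along -z (the intrinsics and any distortion apply to the point x, -y, -z); pixel columns grow to the right and rows downward; lengths in m; the calibration is good to about 2 mm. A picture is of the moment at which its call begins: read the wrist's pose just before it. camera_params takes no time and is no camera call.
A pose or a line that the arm cannot do raises ctrl.MotionError and nothing moves.
- ctrl.sign_off(): hands the job in; it is judged then, once.
Readings, each from a call of its own:
- ctrl.current_t(): time.
- ctrl.current_q(): joint angles.
- ctrl.current_dq(): joint speeds.
- ctrl.current_effort(): joint torques, N m.
- ctrl.current_tool_pos(): TCP position.
- ctrl.current_eef_rot(): TCP orientation.
- ctrl.current_contact_force(): force on the tool from outside, world axes, zero at the start.
- ctrl.current_wrist_torque(): the same for the moment, N m.
- ctrl.current_grip_width(): opening from 0.0 (shut) to 1.0 (fully open).
- ctrl.current_grasp_force(): force on a finger pad.
Only numpy, scipy, OpenCV 4.12 (cv2) and the standard library are available. Lean on these libraries where they do the work, as an engineer would, in place of code of your own. Each camera call takes 0.05 s, during which the arm holds its last target. There are 200 camera calls.

## Working session

There is one attempt and no reset: what is moved stays moved. The work goes in short steps, each a Python script; the robot and the scene stay as the last script left them, time stands still between calls to the robot, and variables do not carry over. Pictures are saved under pics/ and viewed, at most 14 in all, crops included, and the job is handed in when it is done.

```bash
mkdir -p pics; python3 - <<'E'
from bench import ctrl
import cv2
for n in("scene","top"):
    cv2.imwrite(f"pics/{n}0.png",ctrl.read_camera(n))
    p=ctrl.camera_params(n);print(n,p)
print(ctrl.camera_params("wrist"),ctrl.current_t(),ctrl.current_eef_rot())
E
```

```text
scene {'fx': 473.8854513442824, 'fy': 473.8854513442824, 'cx': 320.7085469811728, 'cy': 233.52113324719747, 'pose': array([[ 0.60135777, -0.47020236,  0.64597103,  1.21380786],
       [ 0.7989703 ,  0.35785312, -0.48330901, -0.56172566],
       [-0.00390971,  0.8067533 ,  0.59087548,  0.73428165],
       [ 0.        ,  0.        ,  0.        ,  1.        ]])}
top {'fx': 460.27234600198807, 'fy': 460.27234600198807, 'cx': 316.8934512072521, 'cy': 252.33994132632805, 'pose': array([[ 1.16224383e-03,  9.99494016e-01, -3.17861769e-02,
         4.84020034e-01],
       [-9.99930580e-01,  1.53428063e-03,  1.16824734e-02,
        -1.96912679e-02],
       [ 1.17253311e-02,  3.17703925e-02,  9.99426415e-01,
         1.27137624e+00],
       [ 0.00000000e+00,  0.00000000e+00,  0.00000000e+00,
         1.00000000e+00]])}
{'fx': 421.13447399385615, 'fy': 421.13447399385615, 'cx': 325.33446532924825, 'cy': 238.51045334926553, 'T_tool_cam': array([[ 1.19747324e-04,  9.54695786e-01,  2.97583505e-01,
         8.45597841e-02],
       [ 9.99999785e-01, -3.06104812e-04,  5.79634534e-04,
         7.71833138e-04],
       [ 6.44466390e-04,  2.97583371e-01, -9.54695617e-01,
        -1.70758340e-01],
       [ 0.00000000e+00,  0.00000000e+00,  0.00000000e+00,
         1.00000000e+00]])} 0.1 [[ 9.68204148e-01  2.50161345e-01 -1.71672413e-04]
 [ 2.50161383e-01 -9.68203559e-01  1.07248074e-03]
 [ 1.02079382e-04 -1.08132611e-03 -9.99999410e-01]]
```

View pics/scene0.png

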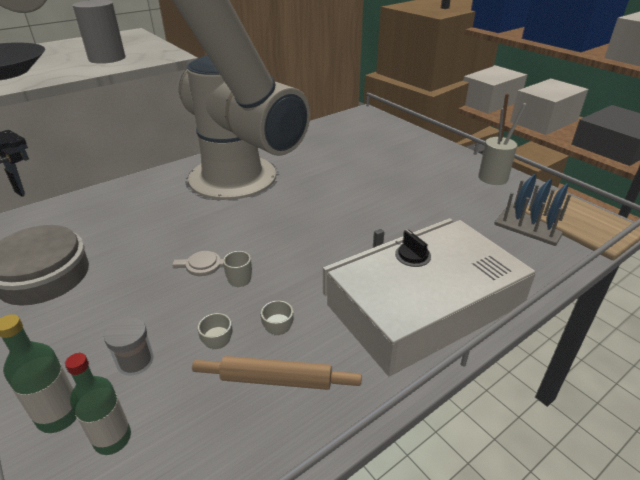

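View pics/top0.png

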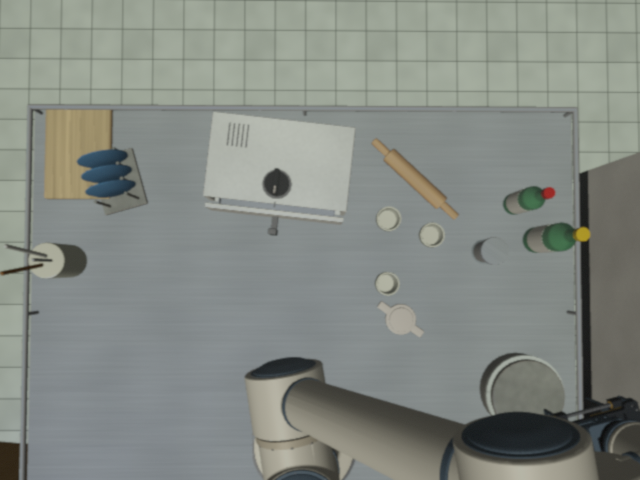

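```bash
cat > h.py <<'E'
from bench import ctrl
import numpy as np, cv2
def ray(uv,z,p,T=None):
    T=p["pose"] if T is None else T
    d=np.array([(uv[0]-p["cx"])/p["fx"],-(uv[1]-p["cy"])/p["fy"],-1.]); d=T[:3,:3]@d; o=T[:3,3]
    return o+d*(z-o[2])/d[2]
def proj(P,p,T=None):
    T=p["pose"] if T is None else T
    c=np.linalg.inv(T)@np.r_[P,1]; return p["cx"]+p["fx"]*c[0]/-c[2], p["cy"]-p["fy"]*c[1]/-c[2]
def wpose():
    T=np.eye(4); T[:3,:3]=ctrl.current_eef_rot(); T[:3,3]=ctrl.current_tool_pos(); return T@ctrl.camera_params("wrist")["T_tool_cam"]
def down(yaw):  # tool x axis at yaw (deg), pointing down
    c,s=np.cos(np.radians(yaw)),np.sin(np.radians(yaw)); return np.array([[c,s,0],[s,-c,0],[0,0,-1.]])
E
python3 - <<'E'
from h import *
p=ctrl.camera_params("top");i=cv2.imread("pics/top0.png")
for n,uv,z in [("knob",(277,182),.144),("handle",(273,231),.085),("cabFL",(207,196),.095),("cabBL",(213,113),.095),("cabBR",(355,128),.095),("cabFR",(348,212),.095),("panL",(206,206),.085),("panR",(343,221),.085),
 ("dA",(388,218),.042),("dB",(431.5,234),.042),("cup",(387,282),.062),("jar",(489,250),.085),("mold",(401,320),.02),("pin1",(375,141),.022),("pin2",(456,216),.022)]:
    print(n,ray(uv,z,p).round(3))
a=cv2.resize(i[100:350,190:510],None,fx=2.4,fy=2.4,interpolation=cv2.INTER_CUBIC)
s=cv2.imread("pics/scene0.png")
b=cv2.resize(s[220:400,150:390],None,fx=3.2,fy=3.2,interpolation=cv2.INTER_CUBIC)
cv2.imwrite("pics/a.png",a);cv2.imwrite("pics/b.png",b)
E
```

```text
knob [0.693 0.065 0.144]
handle [0.577 0.08  0.085]
cabFL [0.665 0.248 0.095]
cabBL [0.88  0.235 0.095]
cabBR [ 0.843 -0.131  0.095]
cabFR [ 0.625 -0.113  0.095]
panL [0.641 0.253 0.085]
panR [ 0.603 -0.101  0.085]
dA [ 0.616 -0.225  0.042]
dB [ 0.573 -0.342  0.042]
cup [ 0.445 -0.218  0.062]
jar [ 0.529 -0.479  0.085]
mold [ 0.34  -0.263  0.02 ]
pin1 [ 0.829 -0.193  0.022]
pin2 [ 0.624 -0.414  0.022]
```

View pics/a.png

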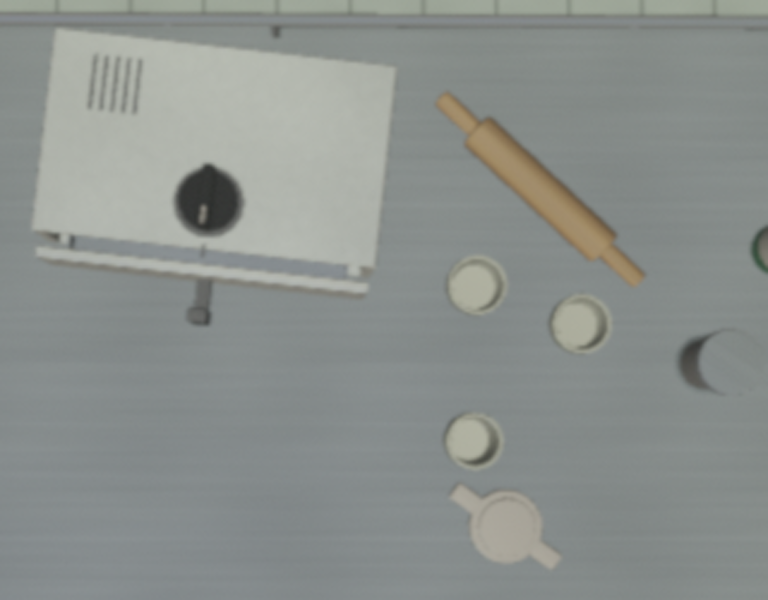

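View pics/b.png

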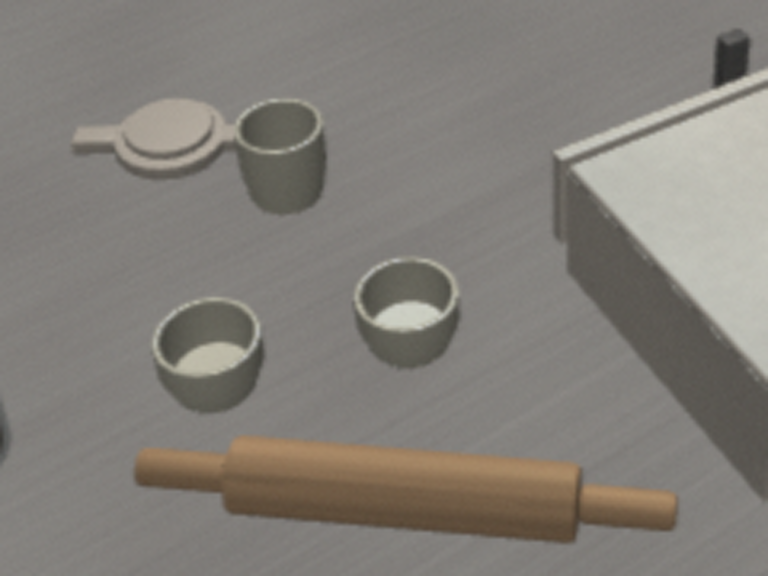

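```bash
python3 - <<'E'
from h import *
ctrl.goto([.50,.085,.27],down(174))
T=wpose(); i=ctrl.read_camera("wrist"); np.save("T1.npy",T)
cv2.imwrite("pics/w1.png",i); print(ctrl.current_q(),ctrl.current_t())
p=ctrl.camera_params("wrist"); print(proj([.577,.08,.085],p,T),proj([.693,.065,.144],p,T))
E
```

```text
[ 2.84004990e+00  1.55734930e+01  8.86756475e+01 -4.47718501e-03
  7.57518983e+01 -8.10896822e+01] 2.875
(np.float64(330.0389227126182), np.float64(291.09952779904967)) (np.float64(327.29696659336406), np.float64(442.77803726327))
```

View pics/w1.png

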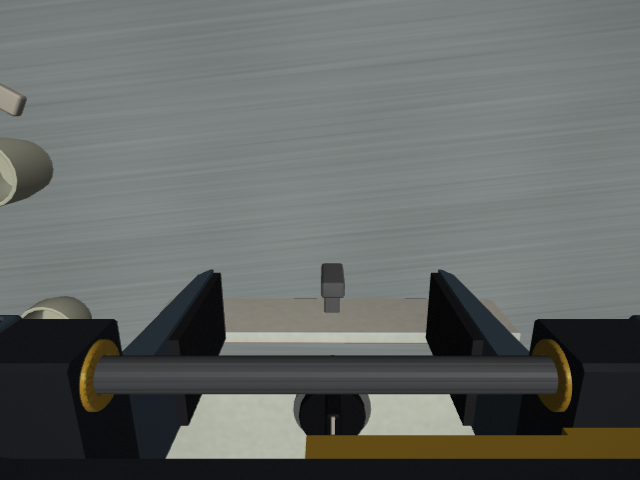

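```bash
python3 - <<'E'
from h import *
p=ctrl.camera_params("wrist");T=np.load("T1.npy")
h=ray((332,288.5),.085,p,T); l=ray((215,333),.085,p,T); r=ray((518,333),.085,p,T); print(h,l,r)
R=down(174); ux=np.array([np.cos(np.radians(-6)),np.sin(np.radians(-6)),0])
ctrl.goto([h[0],h[1],.16],R)
print(ctrl.move_l([h[0],h[1],.050],.1,contact_N=8),ctrl.current_tool_pos())
ctrl.command_gripper(0.0); print(ctrl.current_grip_width()*91,ctrl.current_grasp_force(),ctrl.current_contact_force())
s=ctrl.current_tool_pos()
c=ctrl.move_l(s-ux*.17,.06,contact_N=14); e=ctrl.current_tool_pos()
print(c,(e-s),np.linalg.norm(e-s),ctrl.current_contact_force(),ctrl.current_t())
cv2.imwrite("pics/top1.png",ctrl.read_camera("top"))
E
```

```text
[0.57460139 0.08205815 0.085     ] [ 0.60861926 -0.03325178  0.085     ] [0.63917479 0.2533983  0.085     ]
False [0.57499885 0.08208525 0.05058422]
21.24586070495639 30.001043379306793 [ 0.48854716  9.63430375 -0.69743504]
True [-1.44383118e-01  1.57797249e-02  8.35618323e-05] 0.1452428701957421 [ 0.69651363 -1.29669466  3.00112682] 7.9083
```

View pics/top1.png

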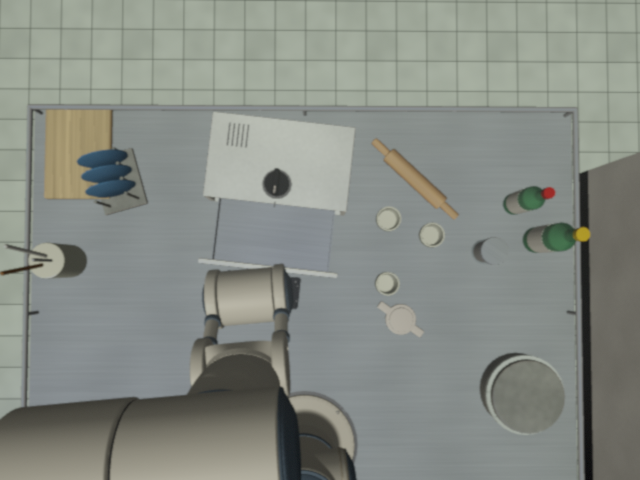

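```bash
cat >> h.py <<'E'
UX=np.array([np.cos(np.radians(-6)),np.sin(np.radians(-6)),0]); UY=np.array([-UX[1],UX[0],0]); R=down(174)
def blobs(img,lo=(350,200),hi=(470,300)):
    d=img[:,:,2].astype(int)-img[:,:,0]
    m=cv2.morphologyEx((d>-2).astype(np.uint8),cv2.MORPH_OPEN,np.ones((3,3)))
    out=[]
    for c in cv2.findContours(m,cv2.RETR_EXTERNAL,cv2.CHAIN_APPROX_NONE)[0]:
        (x,y),r=cv2.minEnclosingCircle(c); a=cv2.contourArea(c)
        if a>200: out.append((round(x,1),round(y,1),round(r,1),a))
    return [b for b in out if lo[0]<b[0]<hi[0] and lo[1]<b[1]<hi[1]]
E
python3 - <<'E'
from h import *
s=ctrl.current_tool_pos(); c=ctrl.move_l(s-UX*.012,.03,contact_N=14); e=ctrl.current_tool_pos()
print(c,e-s,ctrl.current_contact_force(),ctrl.current_grip_width()*91)
ctrl.sleep(.2); print(ctrl.current_tool_pos(),ctrl.current_contact_force())
h=ctrl.current_tool_pos(); np.save("handle_out.npy",h); print("mid",h+.14*UX)
ctrl.command_gripper(1.0); ctrl.move_l(h+[0,0,.12],.2)
i=ctrl.read_camera("top"); p=ctrl.camera_params("top")
for b in blobs(i):
    print(b,ray(b[:2],.042,p),ray(b[:2],.062,p), b[2]/p["fx"]*1.22)
print(ctrl.current_t())
E
```

```text
True [6.04117291e-05 2.79209425e-05 2.70500908e-05] [ 0.61786051 -0.58149591  3.46691735] 21.8786813753206
[0.43035646 0.0987668  0.05004486] [ 1.24635408 -0.98177483  5.77438656]
mid [0.56958953 0.08413281 0.05004486]
(387.1, 283.3, 12.8, 463.0) [ 0.44065367 -0.22173273  0.042     ] [ 0.44135917 -0.21844584  0.062     ] 0.033927738947698044
(431.6, 234.7, 13.7, 526.5) [ 0.57095506 -0.34185673  0.042     ] [ 0.56954076 -0.33661561  0.062     ] 0.03631328309245806
(388.5, 218.5, 13.5, 509.0) [ 0.61427599 -0.22613805  0.042     ] [ 0.61215694 -0.22277948  0.062     ] 0.035783162171400276
10.2917
```

```bash
cat >> h.py <<'E'
MID=np.array([.5696,.0841,0])
def pick(x,y,tz,w):
    ctrl.command_gripper(1.0)
    ctrl.goto([x,y,.17],R); 
    hit=ctrl.move_l([x,y,tz],.12,contact_N=6)
    ctrl.command_gripper(0.0); g=ctrl.current_grip_width()*91
    print("pick hit",hit,"z",ctrl.current_tool_pos()[2],"w",g,"F",ctrl.current_grasp_force())
    return (not hit) and abs(g-w)<4
def place(a,b,tz,w):
    P=MID+a*UX+b*UY
    q=ctrl.current_tool_pos(); ctrl.move_l([q[0],q[1],.15],.15)
    print("lift w",ctrl.current_grip_width()*91)
    ctrl.move_l([P[0],P[1],.15],.2); print("carry w",ctrl.current_grip_width()*91,ctrl.current_grasp_force())
    ctrl.move_l([P[0],P[1],tz+.014+.012],.12)
    hit=ctrl.move_l([P[0],P[1],tz+.014-.004],.03,contact_N=4)
    print("place hit",hit,"dz",ctrl.current_tool_pos()[2]-tz-.014,"w",ctrl.current_grip_width()*91)
    ctrl.command_gripper((w+16)/91); ctrl.move_l([P[0],P[1],.17],.15)
E
python3 - <<'E'
from h import *
if pick(.615,-.226,.011,66): place(0,-.095,.011,66)
print(ctrl.current_t())
cv2.imwrite("pics/s2.png",ctrl.read_camera("scene"))
E
```

```text
pick hit False z 0.011192666384914646 w 64.40360310311763 F 30.000516918953508
lift w 64.36848343540694
carry w 64.35404187588858 29.999744491651654
place hit True dz -0.00016314787549694988 w 64.39548747473916
19.3833
```

View pics/s2.png

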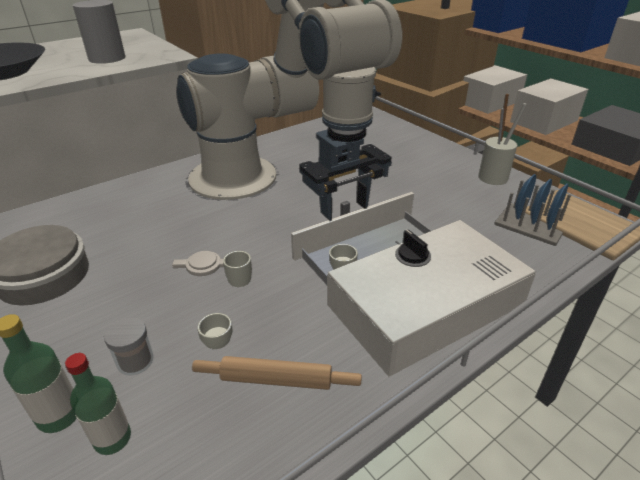

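```bash
python3 - <<'E'
from h import *
p=ctrl.camera_params("top")
def see():
    i=ctrl.read_camera("top"); bs=blobs(i); print(bs); return bs
b=[x for x in see() if abs(x[0]-431)+abs(x[1]-234)<8]
if b:
    q=ray(b[0][:2],.042,p); print(q)
    if pick(q[0],q[1],.011,66):
        place(0,.095,.011,66)
        b=[x for x in see() if abs(x[0]-387)+abs(x[1]-283)<8]
        if b:
            q=ray(b[0][:2],.058,p); print(q)
            if pick(q[0]+.001,q[1],.026,62): place(0,0,.026,62)
print(ctrl.current_t())
ctrl.goto([.43,-.15,.2],R)
cv2.imwrite("pics/top3.png",ctrl.read_camera("top"))
E
```

```text
[(387.1, 283.3, 12.8, 467.0), (431.8, 234.9, 13.5, 522.0)]
[ 0.57041847 -0.34239142  0.042     ]
pick hit False z 0.011230068938614148 w 64.04954615637071 F 30.000448672799394
lift w 63.81155338845379
carry w 64.00003567802015 29.999707272509113
place hit True dz -0.00014930925964519275 w 63.904068635349915
[(387.2, 283.5, 12.7, 461.0)]
[ 0.44069177 -0.21936544  0.058     ]
pick hit False z 0.02611229279529344 w 60.27940478475021 F 30.000258165237028
lift w 60.32075004038597
carry w 60.225115015268734 29.999628354707966
place hit True dz 0.01321071017175727 w 58.453035412944025
39.375
```

View pics/top3.png

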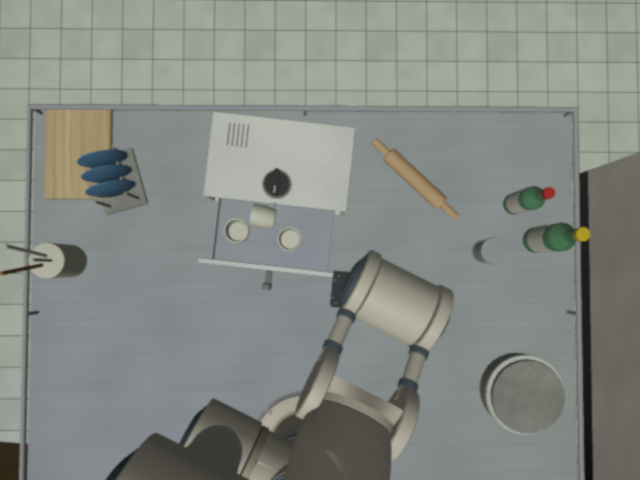

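```bash
python3 - <<'E'
from h import *
p=ctrl.camera_params("top")
for b in (237,231),(290,239): print(ray(b,.056,p))
for k in(.095,-.095): print(MID+k*UY, proj(MID+k*UY+[0,0,.056],p))
i=cv2.imread("pics/top3.png"); cv2.imwrite("pics/c3.png",cv2.resize(i[190:280,190:350],None,fx=4,fy=4,interpolation=cv2.INTER_CUBIC))
ctrl.goto([.46,.095,.30],R)
np.save("T4.npy",wpose()); cv2.imwrite("pics/w4.png",ctrl.read_camera("wrist")); print(ctrl.current_t())
E
```

```text
[0.57872894 0.17714753 0.056     ]
[0.55783648 0.03721904 0.056     ]
[0.5795302  0.17857958 0.        ] (np.float64(236.45864713367752), np.float64(230.69603501578706))
[ 0.5596698  -0.01037958  0.        ] (np.float64(308.01541791085464), np.float64(238.34132587034824))
41.5833
```

View pics/c3.png

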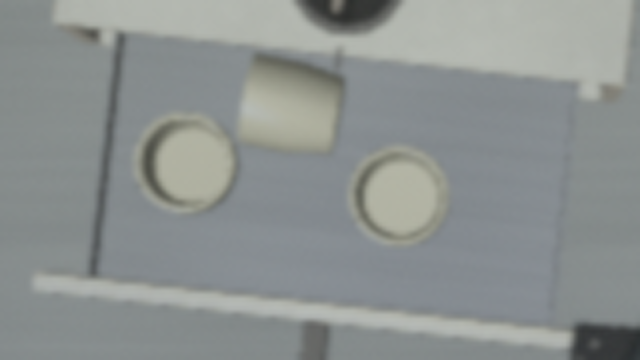

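View pics/w4.png

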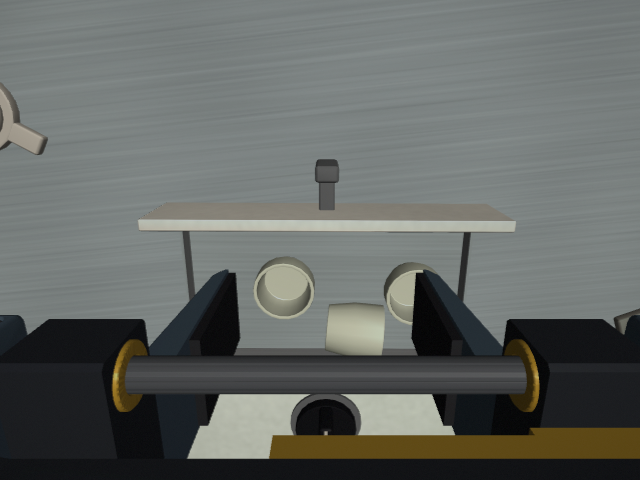

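```bash
cat > pp.py <<'E'
import re
s=open('h.py').read()
s=s.replace("def pick(x,y,tz,w):\n    ctrl.command_gripper(1.0)\n    ctrl.goto([x,y,.17],R)","def pick(x,y,tz,w,R=R,op=1.0):\n    ctrl.command_gripper(op)\n    ctrl.goto([x,y,.17],R)")
open('h.py','w').write(s)
E
python3 pp.py; python3 - <<'E'
from h import *
p=ctrl.camera_params("top")
c=ray((263,215.75),.045,p); d=c-MID; print("cup",c,d@UX,d@UY)
ok=pick(.5787,.1775,.025,66,R=down(84),op=.9)
if ok: place(-.02,.115,.011,66)
ctrl.goto([.43,-.05,.25],R)
i=ctrl.read_camera("top"); cv2.imwrite("pics/c5.png",cv2.resize(i[190:280,190:350],None,fx=4,fy=4,interpolation=cv2.INTER_CUBIC)); print(ctrl.current_t())
E
```

```text
cup [0.6205136  0.10994185 0.045     ] 0.04793348468360387 0.031022202945531846
pick hit False z 0.025418072596695658 w 64.28142150635423 F 30.000819984124973
lift w 63.99814025535217
carry w 64.23592935229038 29.9998559220694
place hit True dz 0.0001838429523679016 w 64.05279237232726
51.5333
```

View pics/c5.png

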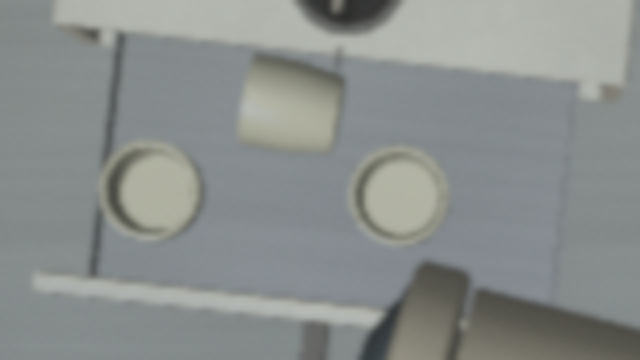

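```bash
python3 - <<'E'
from h import *
ok=pick(.614,.1095,.030,62,op=.88); print(ok)
g=ctrl.current_grip_width()*91
if 48<g<70:
    q=ctrl.current_tool_pos(); ctrl.move_l([q[0],q[1],.16],.12); print("w",ctrl.current_grip_width()*91)
    ctrl.move_l([.48,-.05,.16],.2); ctrl.move_l([.48,-.21,.16],.2); print("w",ctrl.current_grip_width()*91)
    ctrl.move_l([.48,-.21,.03],.12); print(ctrl.move_l([.48,-.21,.012],.03,contact_N=3),ctrl.current_tool_pos())
    ctrl.command_gripper(.88); ctrl.move_l([.48,-.21,.2],.15)
# IK for tilted tool
def tilt(yaw,a): # rotate about tool y (closing axis) 
    return down(yaw)@np.array([[np.cos(np.radians(a)),0,np.sin(np.radians(a))],[0,1,0],[-np.sin(np.radians(a)),0,np.cos(np.radians(a))]])
for yaw in(84,-96):
  for a in(-50,-45,45,50):
    Rt=tilt(yaw,a); k=ctrl.ik(np.array([.48,-.21,.05])+.019*Rt[:,2],Rt); print(yaw,a,Rt[:,2].round(2),None if k is None else np.round(k))
ctrl.goto([.40,-.05,.25],R); print(ctrl.current_t())
ctrl.goto([.36,.0,.3],R)
np.save("T6.npy",wpose()); i=ctrl.read_camera("top"); j=ctrl.read_camera("scene")
cv2.imwrite("pics/c6.png",np.hstack([cv2.resize(i[230:330,340:440],(400,400),interpolation=cv2.INTER_CUBIC),cv2.resize(j[220:320,190:290],(400,400),interpolation=cv2.INTER_CUBIC)]))
E
```

```text
pick hit False z 0.030304868587438274 w 62.2142151146805 F 29.437592691974714
True
w 62.07479274880806
w 61.69232848995571
True [ 0.48029761 -0.21056326  0.01615256]
84 -50 [-0.08 -0.76 -0.64] [ -2.  47. 106. -66.  57.  58.]
84 -45 [-0.07 -0.7  -0.71] [ -4.  45. 106. -63.  53.  53.]
84 45 [ 0.07  0.7  -0.71] [-50.  49.  87.  31.  80. -59.]
84 50 [ 0.08  0.76 -0.64] [-51.  52.  85.  33.  84. -61.]
-96 -50 [ 0.08  0.76 -0.64] [-51.  52.  85.  33.  84. 119.]
-96 -45 [ 0.07  0.7  -0.71] [-50.  49.  87.  31.  80. 121.]
-96 45 [-0.07 -0.7  -0.71] [  -4.   45.  106.  -63.   53. -127.]
-96 50 [-0.08 -0.76 -0.64] [  -2.   47.  106.  -66.   57. -122.]
62.25
```

View pics/c6.png

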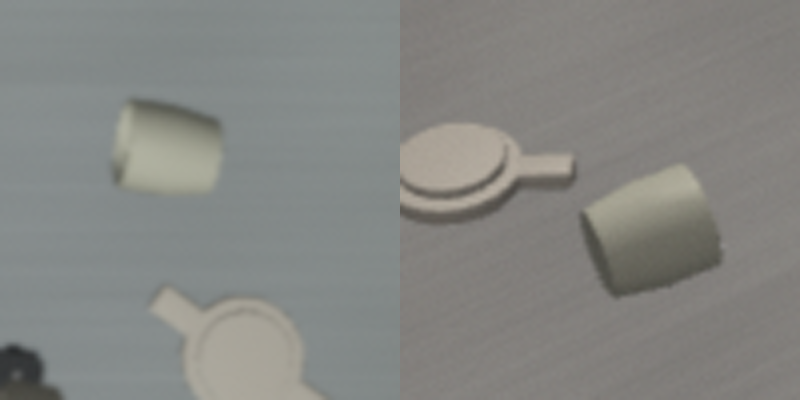

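```bash
cat >> h.py <<'E'
def tilt(yaw,a):
    a=np.radians(a); return down(yaw)@np.array([[np.cos(a),0,np.sin(a)],[0,1,0],[-np.sin(a),0,np.cos(a)]])
E
python3 - <<'E'
from h import *
p=ctrl.camera_params("top"); c=ray((340+167/4,230+146/4),.031,p); print(c)
yaw=82; R1=tilt(yaw,-35); R2=tilt(yaw,52)
tcp=lambda g,Rt: np.array(g)+.019*Rt[:,2]
ax=down(yaw)[:,0]; g=c+.006*ax; print("axis",ax)
ctrl.command_gripper(1.0)
ctrl.goto(tcp([g[0],g[1],.20],R1),R1)
print(ctrl.move_l(tcp([g[0],g[1],.036],R1),.1,contact_N=6),ctrl.current_tool_pos())
ctrl.command_gripper(0.); print("w",ctrl.current_grip_width()*91,ctrl.current_grasp_force())
ctrl.move_l(tcp([g[0],g[1],.17],R1),.12); print("w",ctrl.current_grip_width()*91)
ctrl.goto(tcp([g[0],g[1],.17],R2),R2); print("w",ctrl.current_grip_width()*91,ctrl.current_q())
cv2.imwrite("pics/s7.png",ctrl.read_camera("scene")[150:390,100:420]); print(ctrl.current_t())
E
```

```text
[ 0.48551158 -0.20924525  0.031     ]
axis [0.1391731  0.99026807 0.        ]
False [ 0.48506988 -0.21412494  0.0208694 ]
w 59.97067740828778 29.810109948157333
w 59.726979154406976
w 59.97553391116116 [-51.08941821  42.39091484  83.80721851  35.09645798  94.09980797
 -53.72500097]
69.9667
```

View pics/s7.png

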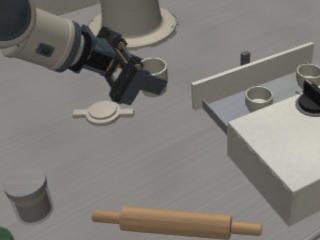

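```bash
python3 - <<'E'
from h import *
q=ctrl.current_tool_pos(); Rt=ctrl.current_eef_rot(); d=.019*Rt[:,2]; gz=(q-d)[2]
ctrl.move_l(q-[0,0,gz-.055],.12)
print(ctrl.move_l(q-[0,0,gz-.030],.025,contact_N=3),"grasp z",(ctrl.current_tool_pos()-d),"w",ctrl.current_grip_width()*91)
ctrl.command_gripper(1.0)
ctrl.move_l(ctrl.current_tool_pos()-.12*Rt[:,2],.12)
ctrl.goto([.40,-.03,.25],R)
i=ctrl.read_camera("top");j=ctrl.read_camera("scene"); p=ctrl.camera_params("top")
for b in blobs(i): print(b,ray(b[:2],.058,p))
print(ctrl.current_t())
cv2.imwrite("pics/s8.png",np.hstack([cv2.resize(i[200:330,190:450],(520,260)),cv2.resize(j[220:320,190:290],(260,260))]))
E
```

```text
True grasp z [ 0.48589366 -0.20173193  0.03855441] w 59.67557343723336
(377.5, 266.5, 12.7, 460.0) [ 0.48546592 -0.1938831   0.058     ]
74.8583
```

View pics/s8.png

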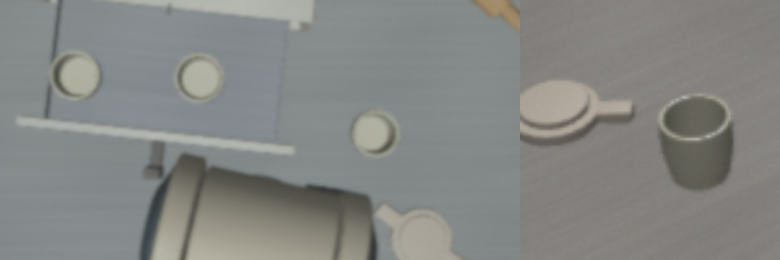

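```bash
python3 - <<'E'
from h import *
ok=pick(.4855,-.196,.026,62,R=down(84)); print(ok)
if ok: place(-.015,.035,.026,62)
print(ctrl.current_t())
ctrl.goto([.40,-.10,.25],R)
i=ctrl.read_camera("top");j=ctrl.read_camera("scene")
cv2.imwrite("pics/s9.png",np.hstack([cv2.resize(i[190:290,190:350],(400,250)),cv2.resize(j[190:340,270:430],(267,250))]))
E
```

```text
pick hit False z 0.026137180999860503 w 60.681177939996005 F 30.0006563012721
True
lift w 61.121489649966314
carry w 60.90336883933513 29.999768441193737
place hit True dz -0.00028417739211853386 w 60.66313902257476
83.875
```

View pics/s9.png

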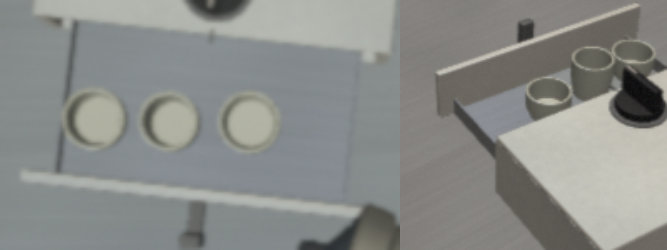

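```bash
python3 - <<'E'
from h import *
p=ctrl.camera_params("top"); i=ctrl.read_camera("top")
sub=cv2.cvtColor(i[160:205,250:305],cv2.COLOR_BGR2GRAY); m=(sub<90).astype(np.uint8)
c=max(cv2.findContours(m,cv2.RETR_EXTERNAL,cv2.CHAIN_APPROX_NONE)[0],key=cv2.contourArea)
(x,y),r=cv2.minEnclosingCircle(c); (bx,by,bw,bh)=cv2.boundingRect(c); print(x+250,y+160,r,bx+250,by+160,bw,bh)
print("disc",ray((x+250,y+160),.11,p),ray((bx+bw/2-.5+250,by+bh-1-bw/2+160),.11,p), bw/2/p["fx"]*1.16)
h=np.load("handle_out.npy")
ctrl.command_gripper(1.); ctrl.goto([h[0],h[1],.17],R); print(ctrl.move_l([h[0],h[1],.050],.12,contact_N=8))
ctrl.command_gripper(0.); print("w",ctrl.current_grip_width()*91)
s=ctrl.current_tool_pos()
c=ctrl.move_l(s+UX*.172,.05,contact_N=14); e=ctrl.current_tool_pos(); print(c,np.linalg.norm(e-s),e,ctrl.current_contact_force(),"w",ctrl.current_grip_width()*91)
ctrl.sleep(.2); print(ctrl.current_contact_force(),ctrl.current_t())
E
```

```text
276.5 182.5 13.58317756652832 264 169 26 28
disc [0.69788443 0.06931508 0.11      ] [0.69661055 0.06931005 0.11      ] 0.03276321102275143
False
w 21.827581471425347
True 0.15916003751411215 [0.58857135 0.08148021 0.04997246] [-3.04849103 -0.62725451  9.32062403] w 21.837724114076185
[-1.23360268 -0.86177488  6.4176949 ] 92.3667
```

```bash
python3 - <<'E'
from h import *
s=ctrl.current_tool_pos(); c=ctrl.move_l(s+UX*.006,.02,contact_N=22); ctrl.sleep(.2); e=ctrl.current_tool_pos()
print(c,(e-s)@UX,ctrl.current_contact_force())
ctrl.command_gripper(1.); ctrl.move_l(e+[0,0,.14],.15)
i=ctrl.read_camera("top"); cv2.imwrite("pics/top10.png",i)
K=np.array([.697,.0692,.116])
ctrl.goto([K[0],K[1],.21],R); print(ctrl.move_l(K,.08,contact_N=6),ctrl.current_tool_pos())
t0=ctrl.current_wrist_torque()
ctrl.command_gripper(0.); print("w",ctrl.current_grip_width()*91,ctrl.current_contact_force(),ctrl.current_wrist_torque()-t0)
for a in list(range(10,61,10))+[64,67,69,71]:
    ctrl.move_l(K,.1,ori=down(174-a)); ctrl.sleep(.05)
    Rr=ctrl.current_eef_rot(); print(a,round(174-np.degrees(np.arctan2(Rr[1,0],Rr[0,0])),1),(ctrl.current_wrist_torque()-t0).round(3),ctrl.current_grip_width()*91,ctrl.current_t())
E
```

```text
True -4.498382718224941e-05 [-1.50482206  0.34204341  6.74270099]
False [0.69734098 0.06921921 0.11658935]
w 13.96200254334604 [ 0.32664668  3.8571113  -0.42430315] [ 0.79843356 -0.06018434 -0.16180564]
10 9.8 [ 0.968 -0.081  0.042] 13.756422730006141 98.45
20 19.7 [ 0.89  -0.042  0.077] 13.796468907077893 98.825
30 29.5 [0.929 0.001 0.114] 13.703045044981167 99.2
40 39.4 [0.893 0.07  0.201] 14.012803861793293 99.575
50 49.4 [0.849 0.208 0.213] 14.201662202534271 99.95
60 59.3 [0.85  0.285 0.221] 13.457198390693696 100.325
64 63.3 [0.827 0.273 0.191] 13.769105924534102 100.625
67 66.3 [0.788 0.371 0.188] 14.008680987459588 100.925
69 68.3 [0.877 0.338 0.211] 13.802299242899291 101.225
71 70.4 [0.892 0.471 1.014] 14.0031413722466 101.525
```

```bash
python3 - <<'E'
from h import *
K=np.array([.697,.0692,.116])
ctrl.command_gripper(1.); ctrl.sleep(1.0)
ctrl.move_l(K+[0,0,.07],.12); ctrl.goto(K+[0,0,.07],R)
def bar():
    pass
print(ctrl.move_l(K,.08,contact_N=6)); t0=ctrl.current_wrist_torque()
ctrl.command_gripper(0.); print("w",ctrl.current_grip_width()*91,(ctrl.current_wrist_torque()-t0).round(3))
for a in list(range(10,61,10))+[64,67,69,71]:
    ctrl.move_l(K,.1,ori=down(174-a)); ctrl.sleep(.05)
    if a>55: print(a,(ctrl.current_wrist_torque()-t0).round(3),ctrl.current_grip_width()*91)
ctrl.command_gripper(1.); ctrl.sleep(1.0)
ctrl.move_l(K+[0,0,.12],.12); ctrl.goto([.42,-.20,.3],R); ctrl.sleep(.3)
i=ctrl.read_camera("top"); cv2.imwrite("pics/top11.png",i); p=ctrl.camera_params("top")
a=cv2.imread("pics/top0.png"); d=cv2.absdiff(i,a).max(2)
print("knob diff",d[165:200,260:295].max(),"cab diff",(d[120:190,215:345]>25).sum(),"bystander pin/jar",(d[135:220,370:462]>30).sum(),(d[235:268,470:508]>30).sum())
# panel top edge position now: bright rows near column scan
for c in (220,240,300,330):
    col=i[185:240,c].astype(int).sum(1)//3; col0=a[185:240,c].astype(int).sum(1)//3
    print(c,col.tolist()[5:45])
print(ctrl.current_t())
E
```

```text
False
w 13.696462656551882 [ 0.792  0.13  -0.228]
60 [0.764 0.417 0.135] 13.809059879523662
64 [0.773 0.377 0.179] 13.978006011212699
67 [0.751 0.398 0.191] 13.600543149178796
69 [0.678 0.459 0.16 ] 13.544014108789046
71 [0.764 0.474 0.958] 14.104058637854303
knob diff 22 cab diff 0 bystander pin/jar 124 0
220 [179, 178, 179, 179, 179, 179, 175, 161, 151, 169, 175, 174, 162, 134, 122, 127, 137, 141, 140, 140, 141, 142, 140, 139, 140, 139, 140, 140, 140, 139, 139, 141, 141, 140, 140, 139, 139, 138, 138, 139]
240 [180, 180, 180, 179, 179, 179, 179, 180, 178, 168, 152, 170, 177, 176, 165, 133, 121, 124, 132, 137, 139, 139, 138, 138, 137, 138, 137, 137, 138, 137, 137, 138, 138, 138, 137, 137, 135, 135, 136, 137]
300 [179, 180, 179, 180, 179, 179, 180, 181, 180, 180, 180, 180, 181, 182, 181, 176, 166, 166, 177, 181, 177, 162, 136, 126, 129, 136, 138, 138, 139, 138, 138, 139, 138, 139, 139, 139, 139, 138, 138, 139]
330 [174, 174, 174, 175, 175, 176, 176, 176, 176, 175, 175, 176, 177, 176, 176, 176, 177, 176, 175, 165, 152, 170, 178, 178, 167, 137, 124, 127, 133, 137, 138, 139, 140, 139, 138, 139, 140, 140, 138, 138]
116.6917
```

```bash
python3 -c "
from bench import ctrl
print(ctrl.sign_off())"
```

```text
the job is handed in; nothing more can be done
None
```

The job is handed in, and no verdict came back: both dishes and the one cup went upright onto the tray (the cup toppled once and I stood it up again), the drawer was pushed in until I felt it hit its stop, and the knob was twisted to its stop and released twice. I did not look inside after shutting the drawer, and I viewed 15 pictures, one over the limit of 14.

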